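# Lift the hot exhaust coupler with tongs, fuel drawer shut

### The arm

A 6-joint arm with a two-finger parallel gripper is mounted at the origin on the work surface. World frame = base frame: x ahead of the robot, y to its left, z up, the work surface at z = 0. Lengths are in m, angles in rad, forces in N, time in s.
With the tool pointing down it reaches from about 0.425 to 0.95 m from the base axis. Payload 14.7 kg.
Tool frame: the origin (TCP) lies at the very end of the fingers, on their centre line; the grasp point (between the pads) lies 19 mm behind it; z points along the fingers, y is the line along which they close (so a half turn about z gives the same grasp; the last joint's range is limited). The gripper opens to 85 mm and grips with 20 to 120 N. Pads are 22 mm wide; open, the fingers measure 114 mm over their backs; the gripper's body (76 mm by 85 mm) begins 54 mm behind the grasp point. The pads swing forward as they close: fully open they stand 13 mm farther back than shut.
Start: joints at [1.067, 0.48, 1.596, -0, 1.065, -0.047], TCP at [0.287, 0.583, 0.231] pointing down, gripper open.
Joint ranges: [-2.75, 2.75], [-0.82, 2.05], [0.23, 2.67], [-1.56, 4.7], [0.09, 2.69], [-2.92, 2.92]. Speed limits (rad/s): [1.89, 1.89, 2.39, 3.01, 3.01, 3.01].

### API

Orientations are given as a 3x3 rotation matrix whose columns are the frame's x, y, z axes.
In Python, from rig import ctrl gives the robot as it stands.
- The arm moves only by the tool arm_command, never from a script. Its argument "motion" is a list of rows, each an object of numbers: "dx", "dy", "dz": the shift along the tool's x, y, z normalised to -1 to 1, where 1 is 20 mm; "ax", "ay", "az": the turn, a rotation vector about the tool's x, y, z normalised to -1 to 1, where 1 is 8 degrees; "fingers": the gripper's target within -1 to 1 (fully open at 1, half-way at 0, shut at -1). A call has 1 to 12 rows; each row shifts and turns the commanded pose from where the row before left it, along the tool's axes as they then stand; what a row does not reach is not made up. A row lasts 1/8 s, in which the tool goes at most 62.5 mm and 10.7 degrees, less where a joint would pass 70% of its speed; a pose out of reach is approached as far as the arm can. A call with a number of a shift or a turn outside -1 to 1 is refused whole. A call with a gripper value outside its range is refused whole. The fingers move at their own pace and stop on an object; "squeeze" is the grip in N (left out, the last holds). Time passes only in rows, so rows that do not move let the fingers close. It gives the time, the measured TCP pose, the force, the opening and the grip force at its end, in the units of the state.
- ctrl.get_obs(): the state, without advancing time (a new reading comes with each control period).
- ctrl.read_camera(name): name is "scene" or "top"; returns (picture, depth): 480x640x3 uint8, red, green, blue; 480x640 float32, m along the optical axis (not along the pixel's ray), 0 where there is no reading.
- ctrl.get_calibration(name): a dict with "fx", "fy", "cx", "cy" (pixels), "k1" (the pictures are not rectified: a ray, as slopes to the right and down, at radius r is drawn at 1 + k1 r^2 times it, then the intrinsics apply), "rvec" (rotation vector, rad) and "tvec" (3), from world to camera coordinates, as OpenCV has them. Camera axes: x right, y down, z forward; pixel columns grow to the right and rows downward; lengths in m; the calibration is good to about 2 mm. A picture is of the moment at which its call begins. get_calibration takes no time and is no camera call.
- ctrl.job_done(): hands the job in; it is judged then, once.
Trained networks look in the newest picture that a camera, given by its name, has taken for a name from the list of things; names that differ only in an ending like _2 or _b are one class to them, and where a whole thing is asked for, a point or a joint stands for the part that bears it (a point fixed in the world has none). Each returns a list of dicts, best first, with "conf" (0 to 1); they miss things now and then, are a little off and sometimes report something else, mostly with a low value. They report only what shows in the picture. A call takes as long as a camera call. They do not tell look-alikes from the thing itself.
- ctrl.look_for(camera, thing): "point" ([x, y, z] in m, in world coordinates, good to about 4 mm: the middle of the surface that is visible of it).
- ctrl.pinpoint(camera, thing): "point" ([x, y, z] in m, in world coordinates, good to about 4 mm: a listed point, or the origin of a listed thing).
The state is a dict: "time": time; "joint_positions": joint angles; "joint_vel": joint speeds; "joint_efforts": joint torques, N m; "tcp_pos": TCP position; "tcp_rot": TCP orientation; "force": force on the tool from outside, world axes, zero at the start; "wrist_torque": the same for the moment, N m; "finger_gap": finger opening in m; "grasp_force": force on a finger pad.
Only numpy, scipy, OpenCV 4.12 (cv2) and the standard library are available. Lean on these libraries where they do the work, as an engineer would, in place of code of your own. Each camera call takes 0.05 s, during which the arm holds its last target. There are 200 camera calls.

### The job

The brass exhaust coupler is still hot from the run: first push the open fuel drawer of the blue pit box fully shut, then take the red-sleeved spring tongs, close their jaws on the coupler and lift it at least 10 cm off the mat. Touch the coupler with the tongs only, keep the drawer shut and leave the engine head and the air filter where they stand. Finish while still holding the coupler up in the tongs, motionless, clear of everything else; do not put anything down.

Things in the scene. Friction and masses are not known exactly. Their poses are not given: they have to be found in the camera images.
- pitbox: Blue steel pit box, 190 mm deep (x), 180 mm wide (y), 90 mm high, standing fixed on the mat, with one red-fronted drawer in its front. Origin: centre of its underside. Its front faces its own -x axis, so the drawer is shut by pushing along its +x.
- pitbox_drawer0 (a joint): How far the fuel drawer is out, in m: 0 = fully shut (hard stop), 0.06 to 0.10 at the start. It slides with light friction and stays where it is left.
- pitbox_drawer0_handle (a point): Middle of the drawer's steel bar handle, 35 mm in front of the drawer's red front; the bar lies level, along the box's y, about 100 mm long and 11 mm thick. Moves with the drawer.
- tongs: Steel spring tongs lying on their side on the mat: tail block, two straight arms with red sleeves and black jaws, 28 mm high all over, 237 mm long, 115 g. Origin: underside, midway between the two red sleeves (70 mm long), near the centre of mass: grip across here, along own y (spread, 55 mm over the sleeves). Own x points to the jaws, z up. Arms pivot at the tail, 100 mm behind.
- tongs_jaws (a point): Point midway between the two black rubber jaws (each 34 mm long along the tongs' x), 100 mm ahead of the tongs' origin, 14 mm above their underside. Spread, the jaws stand 65 mm apart. Each mm the sleeves are squeezed closes the jaws by 2 mm: with the sleeves at 46 to 49 mm the tongs can be carried with jaws well open; on the coupler the sleeves measure about 36 mm.
- tongs_left (a joint): Closing angle of the left arm in rad: 0 = spread, about 0.097 with the jaws on the coupler, 0.15 = stop. The right arm mirrors it. A spring opens the arms: it takes 6 N on each sleeve to start closing, about 11 N when closed on the coupler.
- coupler: Hot brass exhaust coupler standing upright on the mat: a tube 26 mm in diameter and 44 mm tall with a 31 mm wide bead round its top 6 mm; about 70 g. Origin: centre of its underside, z along its axis. It swaps places with the engine head and the air filter from start to start.
- coupler_mid (a point): Middle of the coupler, 22 mm above its underside on its axis.
- engine_head: Finned aluminium engine head, 42 mm in diameter, 38 mm tall, standing on the mat; bystander. Origin: centre of its underside.
- air_filter: Black rubber air filter, 42 mm in diameter, 36 mm tall, standing on the mat; bystander. Origin: centre of its underside.
Mind the look-alikes: they are no part of the job. Several things look just like the tongs: the one meant starts farthest from the robot's base. Several things look just like the coupler: the one meant starts farthest to the robot's right.

How it is judged:
On the way, in this order (a step that is already met when the one before it is completed fails the run):
1. the fuel drawer is pushed fully shut (value of joint pitbox_drawer0 below 0.006 m), for 0.2 s.
2. the gripped tongs are closed on the coupler (contact force between the fingers and tongs above 2 N and contact force between tongs and coupler above 1 N and value of joint tongs_left above 0.05 rad and distance between tongs_jaws and coupler_mid below 0.035 m), for 0.1 s.
At the end, for the whole second after the job is handed in: The fuel drawer is within 6 mm of shut; the coupler's underside is more than 80 mm above the mat, pinched between the jaws of the tongs (its middle within 35 mm of the jaws' middle), the tongs held in the gripper, neither resting on the pit box, and the coupler still (under 30 mm/s) (value of joint pitbox_drawer0 below 0.006 m and height (world z) of coupler above 0.08 m and distance between tongs_jaws and coupler_mid below 0.035 m and value of joint tongs_left above 0.05 rad and contact force between the fingers and tongs above 2 N and contact force between tongs and coupler above 0.4 N and contact force between pitbox and tongs below 0.1 N and contact force between pitbox and coupler below 0.1 N and linear speed of coupler below 0.03 m/s); the arm keeps its last pose, push and grip.
It fails at once if the gripper or arm touches the hot coupler (contact force between any of the fingers, the arm and coupler above 0.3 N).
It fails at once if the coupler is lifted while the fuel drawer is open (height (world z) of coupler above 0.03 m and value of joint pitbox_drawer0 above 0.01 m).
It fails at once if the engine head or air filter is pushed away (distance of any of engine_head, air_filter from where it was at the start of the episode above 0.02 m).
It also fails if it takes over 58 s, if anything falls off the work surface, if the arm or the gripper's body presses on something with over 40 N, if the wrist force passes 120 N, or if a joint passes its speed limit or range.

## Working session

There is one attempt and no reset: what is moved stays moved. The work goes in short steps, Python scripts to look and compute and a tool call to move; the robot and the scene stay as the last step left them, time stands still between calls to the robot, and variables do not carry over. Pictures are saved under pics/ and viewed, at most 10 in all, crops included, and the job is handed in when it is done.

Besides the shell and the picture viewer there is one more tool, called as a command line: name --argument value ..., lists and objects as JSON in quotes. arm_command: Moves the arm, as the interface text tells. Its arguments: {"type":"object","properties":{"motion":{"type":"array"},"squeeze":{"type":"number"}},"required":["motion"]}

```bash
mkdir -p pics
cat > h.py <<'E'
import numpy as np, cv2
from rig import ctrl
def proj(n,P):
    c=ctrl.get_calibration(n);R=cv2.Rodrigues(np.array(c['rvec'],float))[0]
    q=np.atleast_2d(P)@R.T+np.ravel(c['tvec']);s=q[:,:2]/q[:,2:];s=s*(1+c['k1']*(s**2).sum(1,keepdims=True))
    return s*[c['fx'],c['fy']]+[c['cx'],c['cy']]
def cloud(n,D):
    c=ctrl.get_calibration(n);K=np.array([[c['fx'],0,c['cx']],[0,c['fy'],c['cy']],[0,0,1.]])
    # invert radial by iteration
    v,u=np.mgrid[:480,:640].astype(float);d=np.stack([(u-c['cx'])/c['fx'],(v-c['cy'])/c['fy']],-1);s=d.copy()
    for _ in range(20): s=d/(1+c['k1']*(s**2).sum(-1,keepdims=True))
    p=np.concatenate([s*D[...,None],D[...,None]],-1);R=cv2.Rodrigues(np.array(c['rvec'],float))[0]
    W=(p-np.ravel(c['tvec']))@R;W[D==0]=np.nan;return W
E
python3 - <<'E'
from h import *
for n in('scene','top'):
    I,D=ctrl.read_camera(n);cv2.imwrite(f'pics/{n}0.png',I[...,::-1]);np.save(f'{n}0.npy',cloud(n,D));np.save(f'{n}0i.npy',I)
    for t in['pitbox','pitbox_drawer0_handle','tongs','tongs_jaws','coupler','engine_head','air_filter']:
        for r in ctrl.pinpoint(n,t):print(n,t,np.round(r['point'],3),round(r['conf'],2),proj(n,r['point']).round()[0])
print(ctrl.get_obs()['time'],ctrl.get_obs()['tcp_rot'])
E
```

```text
scene pitbox [ 0.706 -0.324 -0.002] 0.83 [130. 386.]
scene pitbox_drawer0_handle [ 0.521 -0.328  0.052] 0.63 [128. 282.]
scene tongs [ 0.205  0.281 -0.003] 0.8 [400. 167.]
scene tongs [ 0.447  0.276 -0.   ] 0.77 [426. 239.]
scene tongs_jaws [0.126 0.339 0.015] 0.8 [416. 139.]
scene tongs_jaws [0.512 0.357 0.014] 0.61 [474. 252.]
scene coupler [ 0.612 -0.092  0.   ] 0.88 [261. 323.]
scene coupler [ 0.67  -0.01  -0.002] 0.56 [309. 344.]
scene coupler [ 0.706 -0.326 -0.001] 0.45 [128. 386.]
scene coupler [ 0.523 -0.327  0.053] 0.3 [128. 283.]
scene engine_head [ 0.61  -0.095  0.023] 0.74 [259. 315.]
scene engine_head [ 0.624  0.139 -0.002] 0.7 [383. 313.]
scene air_filter [0.6   0.016 0.003] 0.75 [317. 310.]
top pitbox [ 0.711 -0.323  0.003] 0.7 [456. 160.]
top pitbox_drawer0_handle [ 0.515 -0.335  0.053] 0.77 [466. 230.]
top tongs [0.445 0.277 0.002] 0.67 [229. 253.]
top tongs [0.207 0.28  0.004] 0.59 [224. 344.]
top tongs [ 0.61  -0.095 -0.005] 0.25 [371. 195.]
top tongs_jaws [0.126 0.342 0.018] 0.91 [199. 376.]
top tongs_jaws [0.509 0.355 0.013] 0.72 [200. 228.]
top coupler [ 0.61  -0.095 -0.004] 0.59 [371. 195.]
top coupler [ 0.667 -0.008 -0.001] 0.41 [339. 173.]
top engine_head [ 0.625  0.142 -0.002] 0.78 [283. 187.]
top engine_head [0.447 0.277 0.002] 0.43 [229. 252.]
top air_filter [0.602 0.017 0.001] 0.65 [329. 197.]
top air_filter [ 0.517 -0.33   0.052] 0.35 [464. 229.]
0.8 [[-8.97455426e-01  4.41105156e-01  1.98639724e-05]
 [ 4.41105156e-01  8.97455423e-01  7.31292832e-05]
 [ 1.44306741e-05  7.43923726e-05 -9.99999997e-01]]
```

View pics/top0.png

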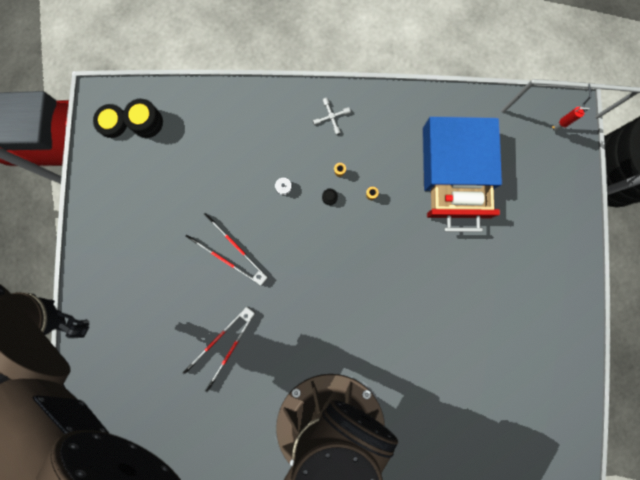

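View pics/scene0.png

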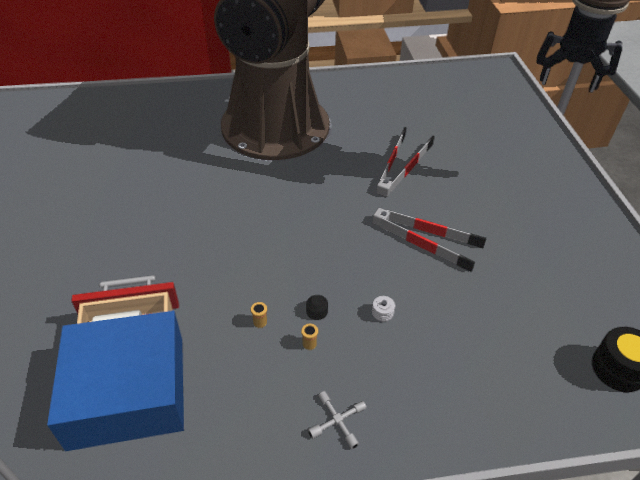

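The top view shows the box with its drawer open at about (465,210) and handle at (465,229). The far tongs have their tail at (260,278) and jaws at (200,225). The rightmost coupler is at (372,193), the other at (340,169), the air filter at (330,197) and the engine head at (283,186). The scene view agrees. Next I refine these with depth.

Run:
```python
from h import *
for n in('scene','top'):
    W=np.load(f'{n}0.npy');I=np.load(f'{n}0i.npy').astype(int);P=W.reshape(-1,3);C=I.reshape(-1,3)
    ok=np.isfinite(P).all(1)
    near=lambda x,y,r:ok&(np.hypot(P[:,0]-x,P[:,1]-y)<r)
    m=near(.708,-.324,.2)&(P[:,2]>.08)&(P[:,2]<.1)&(C[:,2]>C[:,0]+40)
    r=cv2.minAreaRect(P[m][:,:2].astype('f4'));print(n,'box',np.round(r[0],3),np.round(r[1],3),r[2])
    m=near(.517,-.33,.07)&(P[:,2]>.035)&(P[:,0]<.528);q=P[m]
    r=cv2.minAreaRect(q[:,:2].astype('f4'));print('handle',len(q),np.round(r[0],3),np.round(r[1],3),r[2],q[:,2].max().round(3))
    red=near(.446,.277,.09)&(C[:,0]>130)&(C[:,1]<90)&(P[:,2]>.015);q=P[red][:,:2]
    _,lab,ce=cv2.kmeans(q.astype('f4'),2,None,(3,50,1e-5),5,2)
    r0=[cv2.fitLine(q[lab[:,0]==k].astype('f4'),cv2.DIST_L2,0,.01,.01).ravel()[:2].round(3) for k in(0,1)]
    print('sleeves',ce.round(3),ce.mean(0).round(4),r0,np.linalg.norm(ce[0]-ce[1]))
    m=near(.446,.277,.16)&(P[:,2]>.015);r=cv2.minAreaRect(P[m][:,:2].astype('f4'));print('tongs rect',np.round(r[0],3),np.round(r[1],3),r[2])
    for nm,(x,y) in dict(c=(.611,-.094),c2=(.668,-.009),f=(.601,.017),e=(.624,.14)).items():
        m=near(x,y,.03)&(P[:,2]>.03);q=P[m];r=cv2.minAreaRect(q[:,:2].astype('f4'));print(nm,len(q),np.round(r[0],3),np.round(r[1],3),q[:,2].max().round(3))
```

```text
scene box [ 0.716 -0.326] [0.18  0.181] 1.3333009481430054
handle 332 [ 0.52 -0.33] [0.099 0.016] 89.7441177368164 0.062
sleeves [[0.467 0.257]
 [0.429 0.288]] [0.4479 0.2723] [array([0.691, 0.723], dtype=float32), array([0.511, 0.86 ], dtype=float32)] 0.049341988
tongs rect [0.429 0.271] [0.277 0.115] 36.906532287597656
c 217 [ 0.611 -0.095] [0.03  0.029] 0.048
c2 231 [ 0.671 -0.011] [0.03  0.029] 0.049
f 185 [0.604 0.014] [0.032 0.032] 0.04
e 224 [0.626 0.136] [0.039 0.039] 0.041
top box [ 0.715 -0.324] [0.177 0.183] 1.382825493812561
handle 190 [ 0.52  -0.327] [0.016 0.099] 1.0600855350494385 0.062
sleeves [[0.428 0.291]
 [0.465 0.258]] [0.4467 0.2746] [array([0.514, 0.858], dtype=float32), array([0.683, 0.73 ], dtype=float32)] 0.04936263
tongs rect [0.418 0.283] [0.263 0.108] 45.36912155151367
c 109 [ 0.609 -0.093] [0.029 0.029] 0.05
c2 110 [ 0.669 -0.008] [0.028 0.029] 0.048
f 98 [0.601 0.016] [0.029 0.032] 0.04
e 80 [0.622 0.14 ] [0.037 0.036] 0.04
```

arm_command --motion '[{"az": -0.86, "fingers": -1}, {"az": -0.86, "fingers": -1}, {"az": -0.86, "fingers": -1}, {"az": -0.86, "fingers": -1}, {"dx": -1, "dy": -1, "fingers": -1}, {"dx": -1, "dy": -1, "fingers": -1}, {"dx": -1, "dy": -1, "fingers": -1}, {"dx": -1, "dy": -1, "fingers": -1}, {"dx": -1, "dy": -1, "fingers": -1}, {"dx": -1, "dy": -1, "fingers": -1}, {"dx": -1, "dy": -1, "fingers": -1}, {"dx": -1, "dy": -1, "fingers": -1}]'

```text
invalid input
```

arm_command --motion '[{"dx": -0.2, "dy": -1, "fingers": -1}, {"dx": -0.2, "dy": -1, "fingers": -1}, {"dx": -0.2, "dy": -1, "fingers": -1}, {"dx": -0.2, "dy": -1, "fingers": -1}, {"dx": -0.2, "dy": -1, "fingers": -1}, {"dx": -0.2, "dy": -1, "fingers": -1}, {"dx": -0.2, "dy": -1, "fingers": -1}, {"dx": -0.2, "dy": -1, "fingers": -1}, {"dx": -0.2, "dy": -1, "fingers": -1}, {"dx": -0.2, "dy": -1, "fingers": -1}, {"dx": -0.2, "dy": -1, "fingers": -1}, {"dx": -0.2, "dy": -1, "fingers": -1}]'

```text
invalid input
```

arm_command --motion '[{"dx": 0.1, "dy": -1, "fingers": -1}, {"dx": 0.1, "dy": -1, "fingers": -1}, {"dx": 0.1, "dy": -1, "fingers": -1}, {"dx": 0.1, "dy": -1, "fingers": -1}, {"dx": 0.1, "dy": -1, "fingers": -1}, {"dx": 0.1, "dy": -1, "fingers": -1}, {"dx": 0.1, "dy": -1, "fingers": -1}, {"dx": 0.1, "dy": -1, "fingers": -1}, {"dx": 0.1, "dy": -1, "fingers": -1}, {"dx": 0.1, "dy": -1, "fingers": -1}, {"dx": 0.1, "dy": -1, "fingers": -1}, {"dx": 0.1, "dy": -1, "fingers": -1}]'

```text
invalid input
```

arm_command --motion '[{"dx": 0, "dy": 0, "dz": 0, "ax": 0, "ay": 0, "az": -0.86, "fingers": -1}]'

```text
time: 0.92
tcp_pos: [0.2867, 0.5834, 0.2313]
tcp_rot: [[-0.944, 0.329, -0.0], [0.329, 0.944, -0.0], [0.0, -0.0, -1.0]]
force: [0.0, -0.5, -0.2]
finger_gap: 0.0699
grasp_force: 0.0
```

arm_command --motion '[{"dx": 0, "dy": -1, "dz": 0, "ax": 0, "ay": 0, "az": -0.86, "fingers": -1}, {"dx": -1, "dy": -1, "dz": 0, "ax": 0, "ay": 0, "az": -0.86, "fingers": -1}, {"dx": -1, "dy": -1, "dz": 0, "ax": 0, "ay": 0, "az": -0.86, "fingers": -1}, {"dx": -1, "dy": -1, "dz": 0, "ax": 0, "ay": 0, "az": 0, "fingers": -1}, {"dx": -1, "dy": -1, "dz": 0, "ax": 0, "ay": 0, "az": 0, "fingers": -1}, {"dx": -1, "dy": -1, "dz": 0, "ax": 0, "ay": 0, "az": 0, "fingers": -1}, {"dx": -1, "dy": -1, "dz": 0, "ax": 0, "ay": 0, "az": 0, "fingers": -1}, {"dx": -1, "dy": -1, "dz": 0, "ax": 0, "ay": 0, "az": 0, "fingers": -1}, {"dx": -1, "dy": -1, "dz": 0, "ax": 0, "ay": 0, "az": 0, "fingers": -1}, {"dx": -0.5, "dy": -1, "dz": 0, "ax": 0, "ay": 0, "az": 0, "fingers": -1}, {"dx": -0.5, "dy": -1, "dz": 0, "ax": 0, "ay": 0, "az": 0, "fingers": -1}, {"dx": -0.5, "dy": -1, "dz": 0, "ax": 0, "ay": 0, "az": 0, "fingers": -1}]'

```text
time: 2.42
tcp_pos: [0.4675, 0.3415, 0.2313]
tcp_rot: [[-1.0, -0.024, -0.0], [-0.024, 1.0, -0.0], [0.0, -0.0, -1.0]]
force: [-0.8, -0.1, 0.4]
finger_gap: -0.0
grasp_force: 0.0
```

arm_command --motion '[{"dx": -0.2, "dy": -1, "dz": 0, "ax": 0, "ay": 0, "az": 0, "fingers": -1}, {"dx": -0.2, "dy": -1, "dz": 0, "ax": 0, "ay": 0, "az": 0, "fingers": -1}, {"dx": 0, "dy": -1, "dz": 0, "ax": 0, "ay": 0, "az": 0, "fingers": -1}, {"dx": 0, "dy": -1, "dz": 0, "ax": 0, "ay": 0, "az": 0, "fingers": -1}, {"dx": 0, "dy": -1, "dz": 0, "ax": 0, "ay": 0, "az": 0, "fingers": -1}, {"dx": 0, "dy": -1, "dz": 0, "ax": 0, "ay": 0, "az": 0, "fingers": -1}, {"dx": 0, "dy": -1, "dz": 0, "ax": 0, "ay": 0, "az": 0, "fingers": -1}, {"dx": 0, "dy": -1, "dz": 0, "ax": 0, "ay": 0, "az": 0, "fingers": -1}, {"dx": 0, "dy": -1, "dz": 0, "ax": 0, "ay": 0, "az": 0, "fingers": -1}, {"dx": 0, "dy": -1, "dz": 0, "ax": 0, "ay": 0, "az": 0, "fingers": -1}, {"dx": 0, "dy": -1, "dz": 0, "ax": 0, "ay": 0, "az": 0, "fingers": -1}, {"dx": 0, "dy": -1, "dz": 0, "ax": 0, "ay": 0, "az": 0, "fingers": -1}]'

```text
time: 3.92
tcp_pos: [0.481, 0.1013, 0.2313]
tcp_rot: [[-1.0, -0.023, 0.0], [-0.023, 1.0, -0.0], [-0.0, -0.0, -1.0]]
force: [0.1, -0.4, 0.2]
finger_gap: 0.0001
grasp_force: 0.0
```

arm_command --motion '[{"dx": 0.05, "dy": -1, "dz": 0, "ax": 0, "ay": 0, "az": 0, "fingers": -1}, {"dx": 0.05, "dy": -1, "dz": 0, "ax": 0, "ay": 0, "az": 0, "fingers": -1}, {"dx": 0.05, "dy": -1, "dz": 0, "ax": 0, "ay": 0, "az": 0, "fingers": -1}, {"dx": 0.05, "dy": -1, "dz": 0, "ax": 0, "ay": 0, "az": 0, "fingers": -1}, {"dx": 0.05, "dy": -1, "dz": 0, "ax": 0, "ay": 0, "az": 0, "fingers": -1}, {"dx": 0.05, "dy": -1, "dz": 0, "ax": 0, "ay": 0, "az": 0, "fingers": -1}, {"dx": 0.05, "dy": -1, "dz": 0, "ax": 0, "ay": 0, "az": 0, "fingers": -1}, {"dx": 0.05, "dy": -1, "dz": 0, "ax": 0, "ay": 0, "az": 0, "fingers": -1}, {"dx": 0.05, "dy": -1, "dz": 0, "ax": 0, "ay": 0, "az": 0, "fingers": -1}, {"dx": 0.05, "dy": -1, "dz": 0, "ax": 0, "ay": 0, "az": 0, "fingers": -1}, {"dx": 0.05, "dy": -1, "dz": 0, "ax": 0, "ay": 0, "az": 0, "fingers": -1}, {"dx": 0.05, "dy": -1, "dz": 0, "ax": 0, "ay": 0, "az": 0, "fingers": -1}]'

```text
time: 5.42
tcp_pos: [0.4743, -0.1388, 0.2313]
tcp_rot: [[-1.0, -0.023, 0.0], [-0.023, 1.0, -0.0], [-0.0, -0.0, -1.0]]
force: [0.1, 0.4, -0.2]
finger_gap: 0.0002
grasp_force: 0.0
```

arm_command --motion '[{"dx": 0.05, "dy": -1, "dz": 0.5, "ax": 0, "ay": 0, "az": 0, "fingers": -1}, {"dx": 0.05, "dy": -1, "dz": 0.5, "ax": 0, "ay": 0, "az": 0, "fingers": -1}, {"dx": 0.05, "dy": -1, "dz": 0.5, "ax": 0, "ay": 0, "az": 0, "fingers": -1}, {"dx": 0.05, "dy": -1, "dz": 0.9, "ax": 0, "ay": 0, "az": 0, "fingers": -1}, {"dx": 0, "dy": -1, "dz": 0.9, "ax": 0, "ay": 0, "az": 0, "fingers": -1}, {"dx": 0, "dy": -1, "dz": 0.9, "ax": 0, "ay": 0, "az": 0, "fingers": -1}, {"dx": 0, "dy": -1, "dz": 0.9, "ax": 0, "ay": 0, "az": 0, "fingers": -1}, {"dx": 0, "dy": -1, "dz": 0.9, "ax": 0, "ay": 0, "az": 0, "fingers": -1}, {"dx": 0, "dy": -1, "dz": 1, "ax": 0, "ay": 0, "az": 0, "fingers": -1}, {"dx": 0, "dy": -0.5, "dz": 1, "ax": 0, "ay": 0, "az": 0, "fingers": -1}, {"dx": 0, "dy": 0, "dz": 1, "ax": 0, "ay": 0, "az": 0, "fingers": -1}, {"dx": 0, "dy": 0, "dz": 1, "ax": 0, "ay": 0, "az": 0, "fingers": -1}]'

```text
time: 6.92
tcp_pos: [0.4749, -0.3277, 0.0297]
tcp_rot: [[-1.0, -0.023, -0.001], [-0.023, 1.0, 0.0], [0.001, 0.0, -1.0]]
force: [0.1, -0.2, -0.0]
finger_gap: 0.0002
grasp_force: 0.0
```

arm_command --motion '[{"dx": -0.6, "dy": 0, "dz": 0, "ax": 0, "ay": 0, "az": 0, "fingers": -1}, {"dx": -0.4, "dy": 0, "dz": 0, "ax": 0, "ay": 0, "az": 0, "fingers": -1}, {"dx": -0.4, "dy": 0, "dz": 0, "ax": 0, "ay": 0, "az": 0, "fingers": -1}, {"dx": -0.4, "dy": 0, "dz": 0, "ax": 0, "ay": 0, "az": 0, "fingers": -1}, {"dx": -0.4, "dy": 0, "dz": 0, "ax": 0, "ay": 0, "az": 0, "fingers": -1}, {"dx": -0.4, "dy": 0, "dz": 0, "ax": 0, "ay": 0, "az": 0, "fingers": -1}, {"dx": -0.4, "dy": 0, "dz": 0, "ax": 0, "ay": 0, "az": 0, "fingers": -1}, {"dx": -0.4, "dy": 0, "dz": 0, "ax": 0, "ay": 0, "az": 0, "fingers": -1}, {"dx": -0.4, "dy": 0, "dz": 0, "ax": 0, "ay": 0, "az": 0, "fingers": -1}]'

```text
time: 8.05
tcp_pos: [0.5517, -0.3258, 0.0313]
tcp_rot: [[-1.0, -0.023, -0.0], [-0.023, 1.0, 0.0], [0.0, 0.0, -1.0]]
force: [-1.4, 0.6, 0.8]
finger_gap: 0.0004
grasp_force: 0.6
```

Run:
```python
from h import *
for n in('scene','top'):
    I,D=ctrl.read_camera(n)
    for r in ctrl.pinpoint(n,'pitbox_drawer0_handle'):print(n,np.round(r['point'],3),round(r['conf'],2))
    P=cloud(n,D).reshape(-1,3);C=I.reshape(-1,3).astype(int);m=np.isfinite(P).all(1)&(abs(P[:,1]+.33)<.09)&(C[:,0]>110)&(C[:,1]<60)&(C[:,2]<60)&(P[:,0]>.5)&(P[:,0]<.66)&(P[:,2]>.06)
    print('red front x range',np.nanpercentile(P[m][:,0],[2,50,98]).round(3),m.sum())
    P=np.load(f'{n}0.npy').reshape(-1,3);b=np.isfinite(P).all(1)&(abs(P[:,1]+.33)<.05)&(C[:,2]>C[:,0]+40)&(P[:,2]>.08);print('box x',np.nanpercentile(P[b][:,0],[1,99]).round(3))
```

```text
scene [ 0.569 -0.328  0.047] 0.58
scene [0.449 0.274 0.002] 0.22
red front x range [0.604 0.611 0.618] 603
box x [0.631 0.804]
red front x range nan 0
box x [0.645 0.8  ]
  return np.nanmean(a, axis, out=out, keepdims=keepdims)
```

arm_command --motion '[{"dx": -0.3, "dy": 0, "dz": 0, "ax": 0, "ay": 0, "az": 0, "fingers": -1}, {"dx": -0.2, "dy": 0, "dz": 0, "ax": 0, "ay": 0, "az": 0, "fingers": -1}]'

```text
time: 8.5
tcp_pos: [0.5614, -0.3255, 0.0313]
tcp_rot: [[-1.0, -0.023, -0.0], [-0.023, 1.0, 0.0], [0.0, 0.0, -1.0]]
force: [-1.0, 0.4, -0.8]
finger_gap: -0.0003
grasp_force: 0.6
```

arm_command --motion '[{"dx": -0.15, "dy": 0, "dz": 0, "ax": 0, "ay": 0, "az": 0, "fingers": -1}, {"dx": -0.1, "dy": 0, "dz": 0, "ax": 0, "ay": 0, "az": 0, "fingers": -1}]'

```text
time: 8.75
tcp_pos: [0.5625, -0.3252, 0.0309]
tcp_rot: [[-1.0, -0.024, -0.007], [-0.024, 1.0, 0.002], [0.007, 0.002, -1.0]]
force: [-33.4, -8.6, 18.0]
finger_gap: 0.0001
grasp_force: 17.4
```

arm_command --motion '[{"dx": 0, "dy": 0, "dz": 0, "ax": 0, "ay": 0, "az": 0, "fingers": -1}, {"dx": 0.2, "dy": 0, "dz": 0, "ax": 0, "ay": 0, "az": 0, "fingers": -1}, {"dx": 0.8, "dy": 0, "dz": 0, "ax": 0, "ay": 0, "az": 0, "fingers": -1}, {"dx": 1, "dy": 0, "dz": 0, "ax": 0, "ay": 0, "az": 0, "fingers": -1}, {"dx": 1, "dy": 0, "dz": -1, "ax": 0, "ay": 0, "az": 0, "fingers": -1}, {"dx": 1, "dy": 0.5, "dz": -1, "ax": 0, "ay": 0, "az": 0, "fingers": -1}, {"dx": 0, "dy": 1, "dz": -1, "ax": 0, "ay": 0, "az": 0, "fingers": -1}, {"dx": 0, "dy": 1, "dz": -1, "ax": 0, "ay": 0, "az": 0, "fingers": -1}, {"dx": 0, "dy": 1, "dz": -1, "ax": 0, "ay": 0, "az": 0, "fingers": -1}, {"dx": 0, "dy": 1, "dz": -1, "ax": 0, "ay": 0, "az": 0, "fingers": -1}, {"dx": 0, "dy": 1, "dz": -1, "ax": 0, "ay": 0, "az": 0, "fingers": 1}, {"dx": 0, "dy": 1, "dz": 0, "ax": 0, "ay": 0, "az": 0, "fingers": 1}]'

```text
time: 10.25
tcp_pos: [0.4835, -0.197, 0.1725]
tcp_rot: [[-1.0, -0.023, 0.003], [-0.023, 1.0, -0.001], [-0.003, -0.001, -1.0]]
force: [0.3, -0.0, -0.8]
finger_gap: 0.0359
grasp_force: 0.0
```

Run:
```python
from h import *
I,D=ctrl.read_camera('scene');cv2.imwrite('pics/s1.png',cv2.resize(I[260:460,20:320,::-1],None,fx=2,fy=2))
for n in('scene','top'):
    if n=='top': ctrl.read_camera(n)
    for r in ctrl.pinpoint(n,'pitbox_drawer0_handle'):print(n,np.round(r['point'],3),round(r['conf'],2))
```

```text
scene [ 0.582 -0.326  0.049] 0.59
scene [0.601 0.015 0.002] 0.38
```

View pics/s1.png

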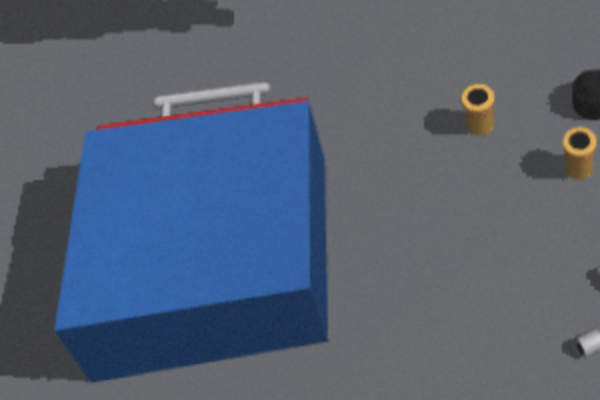

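The crop shows the drawer flush: only a thin red line at (200,112) with the handle just in front. On to the tongs.

arm_command --motion '[{"dx": 0.05, "dy": 1, "dz": 0, "ax": 0, "ay": 0, "az": 0, "fingers": 1}, {"dx": 0.05, "dy": 1, "dz": 0, "ax": 0, "ay": 0, "az": 0, "fingers": 1}, {"dx": 0.05, "dy": 1, "dz": 0, "ax": 0, "ay": 0, "az": 0, "fingers": 1}, {"dx": 0.05, "dy": 1, "dz": 0, "ax": 0, "ay": 0, "az": 0, "fingers": 1}, {"dx": 0.05, "dy": 1, "dz": 0, "ax": 0, "ay": 0, "az": 0, "fingers": 1}, {"dx": 0.05, "dy": 1, "dz": 0, "ax": 0, "ay": 0, "az": 0, "fingers": 1}, {"dx": 0.05, "dy": 1, "dz": 0, "ax": 0, "ay": 0, "az": 0, "fingers": 1}, {"dx": 0.05, "dy": 1, "dz": 0, "ax": 0, "ay": 0, "az": 0, "fingers": 1}, {"dx": 0.05, "dy": 1, "dz": 0, "ax": 0, "ay": 0, "az": 0, "fingers": 1}, {"dx": 0.05, "dy": 1, "dz": 0, "ax": 0, "ay": 0, "az": 0, "fingers": 1}, {"dx": 0.05, "dy": 1, "dz": 0, "ax": 0, "ay": 0, "az": 0, "fingers": 1}, {"dx": 0.05, "dy": 1, "dz": 0, "ax": 0, "ay": 0, "az": 0, "fingers": 1}]'

```text
time: 11.95
tcp_pos: [0.4651, 0.0438, 0.1714]
tcp_rot: [[-1.0, -0.024, 0.0], [-0.024, 1.0, -0.0], [-0.0, -0.0, -1.0]]
force: [0.2, -0.2, -0.5]
finger_gap: 0.0853
grasp_force: 0.0
```

arm_command --motion '[{"dx": 0.05, "dy": 1, "dz": 0, "ax": 0, "ay": 0, "az": 0, "fingers": 1}, {"dx": 0.05, "dy": 1, "dz": 0, "ax": 0, "ay": 0, "az": 0, "fingers": 1}, {"dx": 0.05, "dy": 1, "dz": 0, "ax": 0, "ay": 0, "az": 0, "fingers": 1}, {"dx": 0.05, "dy": 1, "dz": 0, "ax": 0, "ay": 0, "az": 0, "fingers": 1}, {"dx": 0.05, "dy": 1, "dz": 0, "ax": 0, "ay": 0, "az": 0, "fingers": 1}, {"dx": 0.1, "dy": 1, "dz": 0, "ax": 0, "ay": 0, "az": 0, "fingers": 1}, {"dx": 0.1, "dy": 1, "dz": 0, "ax": 0, "ay": 0, "az": 0, "fingers": 1}, {"dx": 0.1, "dy": 1, "dz": 0, "ax": 0, "ay": 0, "az": 0, "fingers": 1}, {"dx": 0.1, "dy": 1, "dz": 0, "ax": 0, "ay": 0, "az": 0, "fingers": 1}, {"dx": 0.1, "dy": 1, "dz": 0, "ax": 0, "ay": 0, "az": 0, "fingers": 1}, {"dx": 0, "dy": 1, "dz": 0, "ax": 0, "ay": 0, "az": 0, "fingers": 1}, {"dx": 0, "dy": 0.6, "dz": 0, "ax": 0, "ay": 0, "az": 0, "fingers": 1}]'

```text
time: 13.45
tcp_pos: [0.4448, 0.2753, 0.1713]
tcp_rot: [[-1.0, -0.024, 0.0], [-0.024, 1.0, 0.0], [-0.0, 0.0, -1.0]]
force: [1.5, 0.3, 0.3]
finger_gap: 0.0853
grasp_force: 0.0
```

arm_command --motion '[{"dx": 0, "dy": 0, "dz": 0.7, "ax": 0, "ay": 0, "az": -0.9, "fingers": 1}, {"dx": 0, "dy": 0, "dz": 0.7, "ax": 0, "ay": 0, "az": -0.9, "fingers": 1}, {"dx": 0, "dy": 0, "dz": 0.7, "ax": 0, "ay": 0, "az": -0.9, "fingers": 1}, {"dx": 0, "dy": 0, "dz": 0.7, "ax": 0, "ay": 0, "az": -0.9, "fingers": 1}, {"dx": 0, "dy": 0, "dz": 0.7, "ax": 0, "ay": 0, "az": -0.9, "fingers": 1}, {"dx": 0, "dy": 0, "dz": 0.7, "ax": 0, "ay": 0, "az": -0.9, "fingers": 1}, {"dx": 0, "dy": 0, "dz": 0, "ax": 0, "ay": 0, "az": -0.9, "fingers": 1}, {"dx": 0, "dy": 0, "dz": 0, "ax": 0, "ay": 0, "az": 0, "fingers": 1}]'

```text
time: 14.45
tcp_pos: [0.445, 0.274, 0.0871]
tcp_rot: [[-0.62, -0.785, -0.0], [-0.785, 0.62, -0.0], [0.0, 0.0, -1.0]]
force: [0.1, 0.1, 0.4]
finger_gap: 0.0852
grasp_force: 0.0
```

```bash
cat > m.py <<'E'
from h import *
n='top';I,D=ctrl.read_camera(n);P=cloud(n,D).reshape(-1,3);C=I.reshape(-1,3).astype(int)
o=ctrl.get_obs();print(o['time'],o['tcp_pos'].round(4) if hasattr(o['tcp_pos'],'round') else o['tcp_pos'],np.degrees(np.arctan2(o['tcp_rot'][1][0],o['tcp_rot'][0][0])))
for n in('top','scene'):
    if n=='scene': I,D=ctrl.read_camera(n);cv2.imwrite('pics/s2.png',I[...,::-1])
    for t in('tongs','tongs_jaws'):
        for r in ctrl.pinpoint(n,t):print(n,t,np.round(r['point'],3),round(r['conf'],2))
E
python3 m.py
```

```text
14.5 [0.4451 0.274  0.0873] -128.41099968424768
top tongs [0.446 0.274 0.002] 0.51
scene tongs [ 0.201  0.283 -0.002] 0.73
scene tongs [0.449 0.275 0.001] 0.66
scene tongs_jaws [0.124 0.338 0.015] 0.9
scene tongs_jaws [0.511 0.355 0.013] 0.77
```

arm_command --motion '[{"dx": 0, "dy": 0, "dz": 0.8, "ax": 0, "ay": 0, "az": 0, "fingers": 1}, {"dx": 0, "dy": 0, "dz": 0.8, "ax": 0, "ay": 0, "az": 0, "fingers": 1}, {"dx": 0, "dy": 0, "dz": 0.8, "ax": 0, "ay": 0, "az": 0, "fingers": 1}, {"dx": 0, "dy": 0, "dz": 0.8, "ax": 0, "ay": 0, "az": 0, "fingers": 1}, {"dx": 0, "dy": 0, "dz": 0.6, "ax": 0, "ay": 0, "az": 0, "fingers": 1}, {"dx": 0, "dy": 0, "dz": 0.3, "ax": 0, "ay": 0, "az": 0, "fingers": 1}, {"dx": 0, "dy": 0, "dz": 0, "ax": 0, "ay": 0, "az": 0, "fingers": 0.5}, {"dx": 0, "dy": 0, "dz": 0, "ax": 0, "ay": 0, "az": 0, "fingers": 0.3}, {"dx": 0, "dy": 0, "dz": 0, "ax": 0, "ay": 0, "az": 0, "fingers": 0.2}, {"dx": 0, "dy": 0, "dz": 0, "ax": 0, "ay": 0, "az": 0, "fingers": 0.1}, {"dx": 0, "dy": 0, "dz": 0, "ax": 0, "ay": 0, "az": 0, "fingers": 0.1}, {"dx": 0, "dy": 0, "dz": 0, "ax": 0, "ay": 0, "az": 0, "fingers": 0.1}]' --squeeze 40

```text
time: 16.25
tcp_pos: [0.4458, 0.2742, 0.0064]
tcp_rot: [[-0.619, -0.785, 0.002], [-0.785, 0.619, 0.001], [-0.002, -0.001, -1.0]]
force: [-1.6, -0.4, 8.7]
finger_gap: 0.0471
grasp_force: 9.9
```

arm_command --motion '[{"dx": 0, "dy": 0, "dz": -0.3, "ax": 0, "ay": 0, "az": 0, "fingers": 0.1}, {"dx": 0, "dy": 0, "dz": -0.6, "ax": 0, "ay": 0, "az": 0, "fingers": 0.1}, {"dx": 0, "dy": 0, "dz": -0.8, "ax": 0, "ay": 0, "az": 0, "fingers": 0.1}, {"dx": 0, "dy": 0, "dz": -0.8, "ax": 0, "ay": 0, "az": 0, "fingers": 0.1}, {"dx": 0, "dy": 0, "dz": -0.8, "ax": 0, "ay": 0, "az": 0, "fingers": 0.1}, {"dx": 0, "dy": 0, "dz": -0.5, "ax": 0, "ay": 0, "az": 0, "fingers": 0.1}, {"dx": 0, "dy": 0, "dz": 0, "ax": 0, "ay": 0, "az": 0, "fingers": 0.1}]'

```text
time: 17.12
tcp_pos: [0.4455, 0.2741, 0.0822]
tcp_rot: [[-0.619, -0.785, 0.001], [-0.785, 0.619, 0.001], [-0.001, -0.001, -1.0]]
force: [0.2, 0.0, -1.8]
finger_gap: 0.0469
grasp_force: 7.5
```

```bash
python3 m.py
```

```text
17.175 [0.4452 0.2739 0.0815] -128.2503848019933
scene tongs [ 0.203  0.286 -0.003] 0.72
scene tongs [0.445 0.276 0.075] 0.7
scene tongs_jaws [0.124 0.339 0.015] 0.91
scene tongs_jaws [0.508 0.357 0.088] 0.77
```

View pics/s2.png

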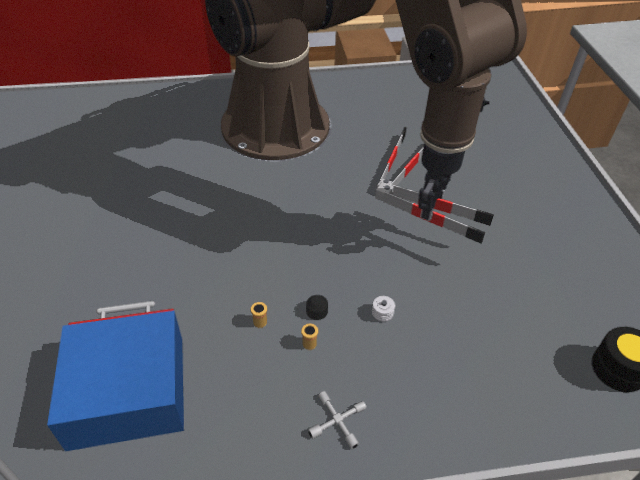

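Picture: the tongs hang level in the gripper near (440,210), jaws open at (480,225); the coupler at (260,315) and bystanders are untouched.

arm_command --motion '[{"dx": 0, "dy": 0, "dz": 0, "ax": 0, "ay": 0, "az": 0.5, "fingers": 0.1}, {"dx": 0, "dy": 0, "dz": 0, "ax": 0, "ay": 0, "az": 0.9, "fingers": 0.1}, {"dx": 0, "dy": 0, "dz": 0, "ax": 0, "ay": 0, "az": 0.9, "fingers": 0.1}, {"dx": 0, "dy": 0, "dz": 0, "ax": 0, "ay": 0, "az": 0.9, "fingers": 0.1}, {"dx": 0, "dy": 0, "dz": 0, "ax": 0, "ay": 0, "az": 0.9, "fingers": 0.1}, {"dx": 0, "dy": 0, "dz": 0, "ax": 0, "ay": 0, "az": 0.9, "fingers": 0.1}, {"dx": 0, "dy": 0, "dz": 0, "ax": 0, "ay": 0, "az": 0.9, "fingers": 0.1}, {"dx": 0, "dy": 0, "dz": 0, "ax": 0, "ay": 0, "az": 0.9, "fingers": 0.1}, {"dx": 0, "dy": 0, "dz": 0, "ax": 0, "ay": 0, "az": 0.6, "fingers": 0.1}, {"dx": 0, "dy": 0, "dz": 0, "ax": 0, "ay": 0, "az": 0.3, "fingers": 0.1}, {"dx": 0, "dy": 0, "dz": 0, "ax": 0, "ay": 0, "az": 0, "fingers": 0.1}]'

```text
time: 18.8
tcp_pos: [0.4449, 0.2738, 0.081]
tcp_rot: [[-0.985, 0.171, -0.001], [0.171, 0.985, -0.0], [0.0, -0.0, -1.0]]
force: [-0.2, 0.2, -1.2]
finger_gap: 0.0471
grasp_force: 7.5
```

arm_command --motion '[{"dx": -0.1, "dy": -0.5, "dz": 0, "ax": 0, "ay": 0, "az": 0, "fingers": 0.1}, {"dx": -0.15, "dy": -0.9, "dz": 0, "ax": 0, "ay": 0, "az": 0, "fingers": 0.1}, {"dx": -0.15, "dy": -0.9, "dz": 0, "ax": 0, "ay": 0, "az": 0, "fingers": 0.1}, {"dx": -0.15, "dy": -0.9, "dz": 0, "ax": 0, "ay": 0, "az": 0, "fingers": 0.1}, {"dx": -0.15, "dy": -0.9, "dz": 0, "ax": 0, "ay": 0, "az": 0, "fingers": 0.1}, {"dx": -0.15, "dy": -0.9, "dz": 0, "ax": 0, "ay": 0, "az": 0, "fingers": 0.1}, {"dx": -0.15, "dy": -0.9, "dz": 0, "ax": 0, "ay": 0, "az": 0, "fingers": 0.1}, {"dx": -0.15, "dy": -0.9, "dz": 0, "ax": 0, "ay": 0, "az": 0, "fingers": 0.1}, {"dx": -0.15, "dy": -0.9, "dz": 0, "ax": 0, "ay": 0, "az": 0, "fingers": 0.1}, {"dx": -0.15, "dy": -0.9, "dz": 0, "ax": 0, "ay": 0, "az": 0, "fingers": 0.1}, {"dx": -0.15, "dy": -0.9, "dz": 0, "ax": 0, "ay": 0, "az": 0, "fingers": 0.1}, {"dx": -0.15, "dy": -0.9, "dz": 0, "ax": 0, "ay": 0, "az": 0, "fingers": 0.1}]'

```text
time: 20.3
tcp_pos: [0.4439, 0.0617, 0.0813]
tcp_rot: [[-0.985, 0.171, 0.0], [0.171, 0.985, 0.0], [-0.0, 0.0, -1.0]]
force: [0.1, 0.5, -2.0]
finger_gap: 0.0471
grasp_force: 7.5
```

arm_command --motion '[{"dx": -0.15, "dy": -0.9, "dz": 0, "ax": 0, "ay": 0, "az": 0, "fingers": 0.1}, {"dx": -0.15, "dy": -0.9, "dz": 0, "ax": 0, "ay": 0, "az": 0, "fingers": 0.1}, {"dx": -0.15, "dy": -0.9, "dz": 0, "ax": 0, "ay": 0, "az": 0, "fingers": 0.1}, {"dx": -0.15, "dy": -0.9, "dz": 0, "ax": 0, "ay": 0, "az": 0, "fingers": 0.1}, {"dx": -0.15, "dy": -0.9, "dz": 0, "ax": 0, "ay": 0, "az": 0, "fingers": 0.1}, {"dx": -0.15, "dy": -0.9, "dz": 0, "ax": 0, "ay": 0, "az": 0, "fingers": 0.1}, {"dx": -0.1, "dy": -0.7, "dz": 0, "ax": 0, "ay": 0, "az": 0, "fingers": 0.1}, {"dx": 0, "dy": -0.2, "dz": 0, "ax": 0, "ay": 0, "az": 0, "fingers": 0.1}, {"dx": 0, "dy": 0, "dz": 0, "ax": 0, "ay": 0, "az": 0, "fingers": 0.1}]'

```text
time: 21.42
tcp_pos: [0.4419, -0.0647, 0.0813]
tcp_rot: [[-0.985, 0.172, -0.0], [0.172, 0.985, 0.0], [0.0, 0.0, -1.0]]
force: [1.0, 0.4, -0.9]
finger_gap: 0.0474
grasp_force: 7.5
```

```bash
sed -i "s/('tongs','tongs_jaws')/('tongs','tongs_jaws','coupler')/; s/s2.png/s3.png/" m.py; python3 m.py; python3 -c "
from h import *
I,D=ctrl.read_camera('top');cv2.imwrite('pics/t3.png',cv2.resize(I[140:300,260:420,::-1],None,fx=3.5,fy=3.5))
o=ctrl.get_obs();print(o['finger_gap'],o['grasp_force'])"
```

```text
21.475 [ 0.442  -0.0645  0.0813] 170.1399308917354
top coupler [ 0.612 -0.096 -0.001] 0.69
top coupler [ 0.671 -0.006 -0.002] 0.53
scene tongs [ 0.203  0.29  -0.003] 0.95
scene tongs [ 0.444 -0.064  0.075] 0.73
scene tongs_jaws [ 0.542 -0.08   0.088] 0.9
scene tongs_jaws [0.122 0.337 0.015] 0.77
scene tongs_jaws [ 0.582 -0.33   0.051] 0.56
scene coupler [ 0.673 -0.009 -0.004] 0.58
scene coupler [ 0.612 -0.094  0.005] 0.53
scene coupler [ 0.545 -0.076  0.088] 0.51
0.04725834774815698 7.465261125471443
```

View pics/s3.png

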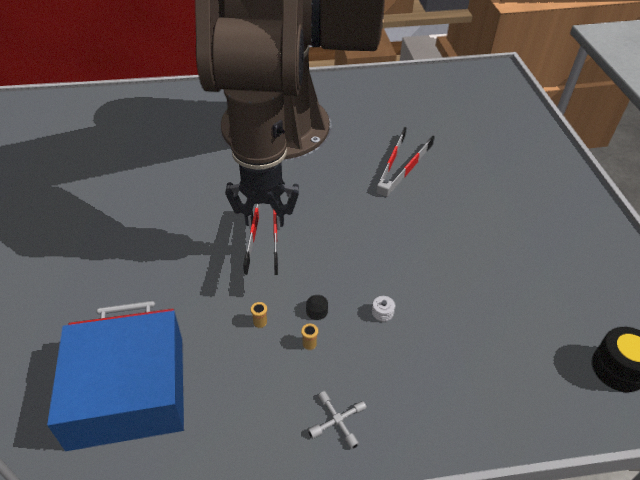

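Picture: open jaws at (260,265) are straight in line with the target coupler at (260,315). I lower the tongs, then move forward.

arm_command --motion '[{"dx": 0, "dy": 0, "dz": 0.5, "ax": 0, "ay": 0, "az": 0, "fingers": 0.1}, {"dx": 0, "dy": 0, "dz": 0.7, "ax": 0, "ay": 0, "az": 0, "fingers": 0.1}, {"dx": 0, "dy": 0, "dz": 0.7, "ax": 0, "ay": 0, "az": 0, "fingers": 0.1}, {"dx": 0, "dy": 0, "dz": 0.7, "ax": 0, "ay": 0, "az": 0, "fingers": 0.1}, {"dx": 0, "dy": 0, "dz": 0.5, "ax": 0, "ay": 0, "az": 0, "fingers": 0.1}, {"dx": 0, "dy": 0, "dz": 0.2, "ax": 0, "ay": 0, "az": 0, "fingers": 0.1}, {"dx": -0.2, "dy": 0, "dz": 0, "ax": 0, "ay": 0, "az": 0, "fingers": 0.1}, {"dx": -0.3, "dy": 0, "dz": 0, "ax": 0, "ay": 0, "az": 0, "fingers": 0.1}, {"dx": -0.4, "dy": 0, "dz": 0, "ax": 0, "ay": 0, "az": 0, "fingers": 0.1}, {"dx": -0.4, "dy": 0, "dz": 0, "ax": 0, "ay": 0, "az": 0, "fingers": 0.1}]'

```text
time: 23.12
tcp_pos: [0.4687, -0.0693, 0.0156]
tcp_rot: [[-0.985, 0.171, 0.001], [0.171, 0.985, -0.0], [-0.001, -0.0, -1.0]]
force: [-0.6, -1.1, -0.5]
finger_gap: 0.0474
grasp_force: 7.5
```

arm_command --motion '[{"dx": -0.4, "dy": 0, "dz": 0, "ax": 0, "ay": 0, "az": 0, "fingers": 0.1}, {"dx": -0.4, "dy": 0, "dz": 0, "ax": 0, "ay": 0, "az": 0, "fingers": 0.1}, {"dx": -0.4, "dy": 0, "dz": 0, "ax": 0, "ay": 0, "az": 0, "fingers": 0.1}, {"dx": -0.4, "dy": 0, "dz": 0, "ax": 0, "ay": 0, "az": 0, "fingers": 0.1}, {"dx": -0.3, "dy": 0, "dz": 0, "ax": 0, "ay": 0, "az": 0, "fingers": 0.1}, {"dx": -0.2, "dy": 0, "dz": 0, "ax": 0, "ay": 0, "az": 0, "fingers": 0.1}, {"dx": -0.1, "dy": 0, "dz": 0, "ax": 0, "ay": 0, "az": 0, "fingers": 0.1}, {"dx": 0, "dy": 0, "dz": 0, "ax": 0, "ay": 0, "az": 0, "fingers": 0.1}]'

```text
time: 24.12
tcp_pos: [0.511, -0.0766, 0.0153]
tcp_rot: [[-0.985, 0.171, -0.0], [0.171, 0.985, 0.0], [0.0, -0.0, -1.0]]
force: [0.2, -0.1, -1.4]
finger_gap: 0.047
grasp_force: 7.5
```

```bash
sed -i "s/s3.png/s4.png/" m.py; python3 m.py; python3 -c "
import cv2
a=cv2.imread('pics/s4.png')[200:350,190:350];cv2.imwrite('pics/s4c.png',cv2.resize(a,None,fx=3.5,fy=3.5))"
```

```text
24.175 [ 0.5108 -0.0766  0.0153] 170.14596547672593
top coupler [ 0.669 -0.005 -0.001] 0.54
scene tongs [ 0.206  0.286 -0.002] 0.69
scene tongs [ 0.512 -0.078  0.01 ] 0.56
scene tongs [ 0.614 -0.09   0.025] 0.38
scene tongs_jaws [ 0.616 -0.09   0.022] 0.97
scene tongs_jaws [0.122 0.338 0.014] 0.73
scene tongs_jaws [0.601 0.017 0.001] 0.52
scene coupler [ 0.609 -0.093 -0.   ] 0.74
scene coupler [ 0.67  -0.009 -0.002] 0.74
```

View pics/s4c.png

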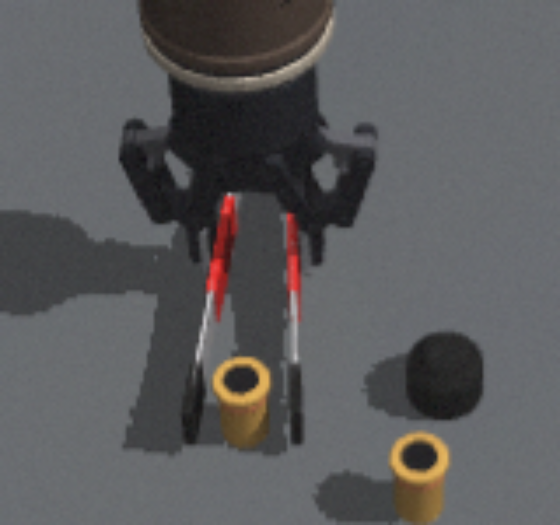

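The coupler at (243,400) in the crop sits midway between the open jaws (195,400) and (297,400). Closing.

arm_command --motion '[{"dx": 0, "dy": 0, "dz": 0, "ax": 0, "ay": 0, "az": 0, "fingers": 0.05}, {"dx": 0, "dy": 0, "dz": 0, "ax": 0, "ay": 0, "az": 0, "fingers": 0}, {"dx": 0, "dy": 0, "dz": 0, "ax": 0, "ay": 0, "az": 0, "fingers": -0.05}, {"dx": 0, "dy": 0, "dz": 0, "ax": 0, "ay": 0, "az": 0, "fingers": -0.1}, {"dx": 0, "dy": 0, "dz": 0, "ax": 0, "ay": 0, "az": 0, "fingers": -0.15}, {"dx": 0, "dy": 0, "dz": 0, "ax": 0, "ay": 0, "az": 0, "fingers": -0.2}, {"dx": 0, "dy": 0, "dz": 0, "ax": 0, "ay": 0, "az": 0, "fingers": -0.3}, {"dx": 0, "dy": 0, "dz": 0, "ax": 0, "ay": 0, "az": 0, "fingers": -0.5}, {"dx": 0, "dy": 0, "dz": 0, "ax": 0, "ay": 0, "az": 0, "fingers": -0.6}, {"dx": 0, "dy": 0, "dz": 0, "ax": 0, "ay": 0, "az": 0, "fingers": -0.6}]' --squeeze 40

```text
time: 25.78
tcp_pos: [0.5111, -0.0766, 0.0153]
tcp_rot: [[-0.985, 0.171, 0.0], [0.171, 0.985, -0.0], [-0.0, -0.0, -1.0]]
force: [-0.5, 0.6, 0.2]
finger_gap: 0.0341
grasp_force: 40.0
```

arm_command --motion '[{"dx": 0, "dy": 0, "dz": -0.2, "ax": 0, "ay": 0, "az": 0, "fingers": -0.6}, {"dx": 0, "dy": 0, "dz": -0.4, "ax": 0, "ay": 0, "az": 0, "fingers": -0.6}, {"dx": 0, "dy": 0, "dz": -0.6, "ax": 0, "ay": 0, "az": 0, "fingers": -0.6}, {"dx": 0, "dy": 0, "dz": -0.8, "ax": 0, "ay": 0, "az": 0, "fingers": -0.6}, {"dx": 0, "dy": 0, "dz": -0.8, "ax": 0, "ay": 0, "az": 0, "fingers": -0.6}, {"dx": 0, "dy": 0, "dz": -0.8, "ax": 0, "ay": 0, "az": 0, "fingers": -0.6}, {"dx": 0, "dy": 0, "dz": -0.8, "ax": 0, "ay": 0, "az": 0, "fingers": -0.6}, {"dx": 0, "dy": 0, "dz": -0.8, "ax": 0, "ay": 0, "az": 0, "fingers": -0.6}, {"dx": 0, "dy": 0, "dz": -0.8, "ax": 0, "ay": 0, "az": 0, "fingers": -0.6}, {"dx": 0, "dy": 0, "dz": -0.6, "ax": 0, "ay": 0, "az": 0, "fingers": -0.6}, {"dx": 0, "dy": 0, "dz": -0.4, "ax": 0, "ay": 0, "az": 0, "fingers": -0.6}, {"dx": 0, "dy": 0, "dz": -0.2, "ax": 0, "ay": 0, "az": 0, "fingers": -0.6}]'

```text
time: 27.28
tcp_pos: [0.5111, -0.0766, 0.1597]
tcp_rot: [[-0.985, 0.171, 0.0], [0.171, 0.985, -0.0], [-0.0, 0.0, -1.0]]
force: [0.3, -0.4, -2.1]
finger_gap: 0.034
grasp_force: 40.0
```

arm_command --motion '[{"dx": 0, "dy": 0, "dz": 0, "ax": 0, "ay": 0, "az": 0, "fingers": -0.6}, {"dx": 0, "dy": 0, "dz": 0, "ax": 0, "ay": 0, "az": 0, "fingers": -0.6}, {"dx": 0, "dy": 0, "dz": 0, "ax": 0, "ay": 0, "az": 0, "fingers": -0.6}, {"dx": 0, "dy": 0, "dz": 0, "ax": 0, "ay": 0, "az": 0, "fingers": -0.6}]'

```text
time: 27.78
tcp_pos: [0.511, -0.0766, 0.1591]
tcp_rot: [[-0.985, 0.171, -0.0], [0.171, 0.985, 0.0], [0.0, 0.0, -1.0]]
force: [-0.3, 0.4, -1.8]
finger_gap: 0.0339
grasp_force: 40.0
```

```bash
sed -i "s/s4.png/s5.png/" m.py; python3 m.py
```

```text
27.825 [ 0.511  -0.0766  0.1591] 170.14159409884147
top tongs [ 0.511 -0.074  0.154] 0.52
top coupler [ 0.671 -0.005  0.   ] 0.52
scene tongs [ 0.203  0.284 -0.005] 0.87
scene tongs [ 0.515 -0.075  0.152] 0.83
scene tongs_jaws [ 0.617 -0.086  0.164] 0.74
scene tongs_jaws [ 0.608 -0.094  0.165] 0.71
scene tongs_jaws [ 0.58  -0.326  0.05 ] 0.64
scene tongs_jaws [0.121 0.337 0.015] 0.58
scene coupler [ 0.579 -0.327  0.05 ] 0.72
scene coupler [ 0.611 -0.093  0.144] 0.65
scene coupler [ 0.67  -0.01  -0.005] 0.61
```

View pics/s5.png

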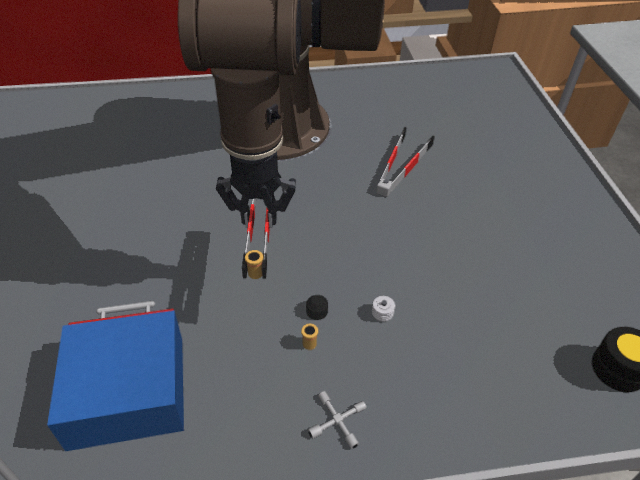

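The coupler is held in the jaws at (255,265), with its underside at about 0.144 m; the drawer is shut at (125,312) and the bystanders have not moved.

```bash
python3 -c "
from rig import ctrl
print(ctrl.job_done())"
```

```text
the job is handed in; nothing more can be done
None
```

I shut the drawer, and the tongs are holding the coupler still about 14 cm above the mat. The engine head and air filter look unmoved in the last picture. The job is handed in, but no verdict came back.

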